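Rebuild the spindle stack of a bench mixer drive

TASK

Thread the loose parts onto the upright sprung spindle of the grey mixer drive, in this order: the white spacer, then the black washer, then the square brass bushing with its slotted side down. Feel gently for the angle at which the bushing's slots drop over the spindle's cross pin, without pressing hard, so that every part ends fully home on the one below it. Leave the timer, the marker and the teal tip box where they are.

Things in the scene. Friction and masses are not known exactly. Their poses are not given: they have to be found in the camera images.
- drive: Fixed drive: grey square housing plate 90 x 90 x 12 mm with a round aluminium boss (39 mm diameter, top 18 mm above the bench), from whose centre the sprung spindle stands up. Origin: centre of the housing's underside, on the spindle axis; z up. Over 20 N of bushing or washer on spindle and pin, or over 40 N on the boss, is too hard.
- spindle_top (a point): Top of the steel spindle at rest: 12 mm diameter, tapered over its last 5 mm, tip 62 mm above the bench. The spindle is sprung: pushed down on, it starts to yield at about 2 to 3 N and stiffens by 0.8 N per mm to a hard stop at 3 mm (about 5 N). This point belongs to the fixed drive and does not follow the spindle.
- pin_centre (a point): Centre, at rest, of the dark cross pin that passes level through the spindle: 4.5 mm thick, 22 mm long, round ends, 48 mm above the bench (upper side 50 mm). Its direction varies and is not measured: it is NOT given by this point's or the drive's yaw. It keeps its angle by friction (turns at about 0.06 N m): a lightly pressed part turned on top of it does not drag it along.
- spacer: Loose white plastic ring, outer diameter 44, bore 26, height 16 mm, about 50 g. Origin: centre of the underside; z is the ring's axis. Passes over the cross pin at any angle; seats on the boss (underside 18 mm above the bench).
- washer: Loose black plastic ring, outer diameter 44, bore 26, thickness 8 mm, about 40 g. Origin: centre of the underside; z is the ring's axis. Passes over the cross pin at any angle; seats on the spacer (underside 34 mm above the bench).
- bushing: Loose brass bushing, 34 x 34 mm square, 24 mm high, 15 mm bore right through, about 80 g, standing slotted side down; its sides lie along its x and y. Origin: centre of the underside; z up. Fully home its underside lies on the washer, 42 mm above the bench, with the cross pin inside its slots; off the slots the pin stops it 8 mm short of home.
- bushing_slots (a point): Roof of the two crossed slots in the bushing's underside, on its axis, 10 mm above the underside. The slots run along its x and y, 7 mm wide, 10 mm deep, open at the sides: they fit the pin every 90 degrees, within about 6 degrees either way. Lightly pressed on the pin and turned, the sprung pin pops up into a slot and the push vanishes.
- timer: Bystander: white countdown timer with coloured keys, 66 x 66 x 19 mm, origin at the centre of its underside.
- marker: Bystander: marker pen lying down, 13 x 135 x 14 mm, origin at the centre of its underside.
- tip_box: Bystander: teal tip box, 90 x 124 x 68 mm, origin at the centre of its underside.
Mind the look-alikes: they are no part of the job. What is meant by the washer is not blue, and is the larger of those in its own colour. Several things look just like the spacer: the one meant starts nearest to the robot's base.

How it is judged:
By the outcome, as a careful person would: the job done as asked, in the order asked, and still so for the second after the job is handed in, with the robot touching nothing.
It also fails if it takes over 72 s, if anything falls off the work surface, if the arm or the gripper's body presses on something with over 40 N, if the wrist force passes 120 N, or if a joint passes its speed limit or range.

ROBOT

A 6-joint arm with a two-finger parallel gripper is mounted at the origin on a cart in front of the work surface, level with it; the furniture and walls round the work are solid. World frame = base frame: x ahead of the robot, y to its left, z up, the work surface at z = 0. Lengths are in m, angles in rad, forces in N, time in s.
With the tool pointing down it reaches from about 0.35 to 0.85 m from the base axis. Payload 8.1 kg.
Tool frame: the origin (TCP) lies midway between the tips of the shut fingers; the grasp point (between the pads) lies 19 mm behind it; z points along the fingers, y is the direction in which the jaws open and shut (so a half turn about z gives the same grasp; the last joint's range is limited). The gripper opens to 93 mm and grips with 3 to 60 N. Pads are 15 mm wide; open, the fingers measure 128 mm over their backs; the gripper's body (75 mm by 188 mm) begins 65 mm behind the grasp point.
Start: joints at [1.158, 0.13, 1.488, -0, 1.523, -0.085], TCP at [0.193, 0.568, 0.219] pointing down, gripper open.
Joint ranges: [-2.96, 2.96], [-0.89, 2.26], [0.02, 2.5], [-1.34, 4.48], [0, 2.73], [-2.66, 2.66]. Speed limits (rad/s): [2.39, 2.39, 2.79, 3.14, 3.14, 3.14].

INTERFACE

Orientations are given as a unit quaternion [w, x, y, z].
In Python, from cell import r, get_image, camera_params, find_in, tip_of gives the robot as it stands.
- The arm moves only by the tool move_arm, never from a script. Its argument "commands" is a list that holds one entry, the list of rows, each a list of 5 numbers: the shift along the world's x, y, z in cm, then the turn about the world's z in rad, then the finger opening in cm, from 0 to 9.3. A call has exactly 5 rows; each row shifts and turns the pose as measured when the row begins; what a row does not reach is not made up. A row lasts 1/10 s, in which the tool goes at most 50 mm and 8.59 degrees, less where a joint would pass 70% of its speed; a pose out of reach is approached as far as the arm can. A call is refused whole if a number of a shift passes 5 or a number of a turn 0.15, either way. A call with a gripper value outside its range is refused whole. The fingers move at their own pace and stop on an object; "grip_force" is the grip in N (left out, the last holds). Time passes only in rows, so rows that do not move let the fingers close, or fill a call up. It gives the time, the measured TCP pose, the force and the opening at its end, in the units of the state.
- r.get_obs(): the state, without advancing time (a new reading comes with each control period).
- get_image(name): name is "scene" or "top"; returns the picture (384x512x3 uint8, red, green, blue); there is no depth.
- camera_params(name): a dict with "intrinsics" (3x3 intrinsics, pixels), "origin" and "rotation" of the camera in the world. Camera axes: x right, y up, looking along -z (the intrinsics and any distortion apply to the point x, -y, -z); pixel columns grow to the right and rows downward; lengths in m; the calibration is good to about 2 mm. A picture is of the moment at which its call begins. camera_params takes no time and is no camera call.
- r.sign_off(): hands the job in, once; it reports no verdict.
Trained networks look in the newest picture that a camera, given by its name, has taken for a name from the list of things; names that differ only in an ending like _2 or _b are one class to them, and where a whole thing is asked for, a point or a joint stands for the part that bears it (a point fixed in the world has none). Each returns a list of dicts, best first, with "confidence" (0 to 1); they miss things now and then, are a little off and sometimes report something else, mostly with a low value. They report only what shows in the picture. A call takes as long as a camera call. They do not tell look-alikes from the thing itself.
- find_in(camera, thing): "at" ([column, row] in pixels, amid what is visible of it).
- tip_of(camera, thing): "at" ([column, row] in pixels: a listed point, or the origin of a listed thing).
The state is a dict: "time_s": time; "joints": joint angles; "joint_vel": joint speeds; "joint_torque": joint torques, N m; "position": TCP position; "eef_rot": TCP orientation; "contact_force": force on the tool from outside, world axes, zero at the start; "ft_torque": the same for the moment, N m; "grip_width": finger opening in m.
Only numpy, scipy, OpenCV 4.12 (cv2) and the standard library are available. Lean on these libraries where they do the work, as an engineer would, in place of code of your own. Each camera call takes 0.05 s, during which the arm holds its last target.

## Working session

There is one attempt and no reset: what is moved stays moved. The work goes in short steps, Python scripts to look and compute and a tool call to move; the robot and the scene stay as the last step left them, time stands still between calls to the robot, and variables do not carry over. Pictures are saved under pics/ and viewed, and the job is handed in when it is done.

Besides the shell and the picture viewer there is one more tool, called after ">>>" as a command line: name --argument value ..., lists and objects as JSON in quotes. move_arm: Moves the arm, as the interface text tells. Its arguments: {"type":"object","properties":{"commands":{"type":"array"},"grip_force":{"type":"number"}},"required":["commands"]}

```bash
mkdir -p pics; ls
cat > h.py <<'E'
import numpy as np, cv2
from cell import r, get_image, camera_params, find_in, tip_of
def snap(name,fn,crop=None,scale=1):
    im=get_image(name); 
    o=im
    if crop: o=im[crop[1]:crop[3],crop[0]:crop[2]]
    o=cv2.resize(o,None,fx=scale,fy=scale,interpolation=cv2.INTER_CUBIC)
    cv2.imwrite('pics/'+fn,cv2.cvtColor(o,cv2.COLOR_RGB2BGR)); return im
def ray(name,uv):
    p=camera_params(name);K=np.array(p['intrinsics']);R=np.array(p['rotation']);o=np.array(p['origin'])
    d=np.linalg.inv(K)@np.array([uv[0],uv[1],1.]); d=R@np.array([d[0],-d[1],-d[2]]); return o,d
def at(name,uv,z):
    o,d=ray(name,uv); return o+d*(z-o[2])/d[2]
def proj(name,X):
    p=camera_params(name);K=np.array(p['intrinsics']);R=np.array(p['rotation']);o=np.array(p['origin'])
    c=R.T@(np.array(X)-o); q=K@np.array([c[0],-c[1],-c[2]]); return q[:2]/q[2]
E
python3 - <<'E'
from h import *
snap('top','t0.png',scale=1.5);snap('scene','s0.png',scale=1.5)
for c in('top','scene'):
    p=camera_params(c);print(c,{k:np.round(v,3).tolist() if not isinstance(v,str) else v for k,v in p.items()})
print(r.get_obs())
E
```

```text
pics
top {'intrinsics': [[453.894, 0.0, 255.156], [0.0, 453.894, 196.446], [0.0, 0.0, 1.0]], 'origin': [0.511, 0.087, 1.256], 'rotation': [0.717, 0.007, -0.008, -0.697]}
scene {'intrinsics': [[417.71, 0.0, 254.533], [0.0, 417.71, 195.844], [0.0, 0.0, 1.0]], 'origin': [0.19, 0.822, 0.661], 'rotation': [-0.199, -0.112, 0.446, 0.865]}
{'time_s': 0.1, 'joints': array([ 1.15757323e+00,  1.31103238e-01,  1.48918209e+00, -1.99986240e-05,
        1.52297036e+00, -8.54245874e-02]), 'joint_vel': array([ 3.37811430e-04, -3.44324563e-03, -3.37187915e-03,  1.58429685e-03,
       -1.01494008e-05,  8.64127475e-04]), 'joint_torque': array([ 1.30715103e-03, -5.61334956e+01, -4.93099451e+01,  7.70663540e-02,
        2.90840375e-02, -1.13693238e-05]), 'position': array([0.19296972, 0.56758228, 0.21767539]), 'eef_rot': array([-1.95496666e-04,  1.63165900e-01,  9.86598296e-01, -8.08268626e-04]), 'contact_force': array([ 0.04871946, -0.72372075, -1.3489929 ]), 'ft_torque': array([ 0.013587  , -0.02573155,  0.03125829]), 'grip_width': 0.09284981911140523}
```

```bash
sed -i "s/R=np.array(p\['rotation'\])/R=Rm(p['rotation'])/" h.py
cat >> h.py <<'E'
from scipy.spatial.transform import Rotation
def Rm(q): q=np.array(q); return Rotation.from_quat([q[1],q[2],q[3],q[0]]).as_matrix()
def yaw(o=None):
    o=o or r.get_obs(); y=Rm(o['eef_rot'])[:,1]; return np.arctan2(y[1],y[0])
E
```

```text
(no output)
```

View pics/t0.png

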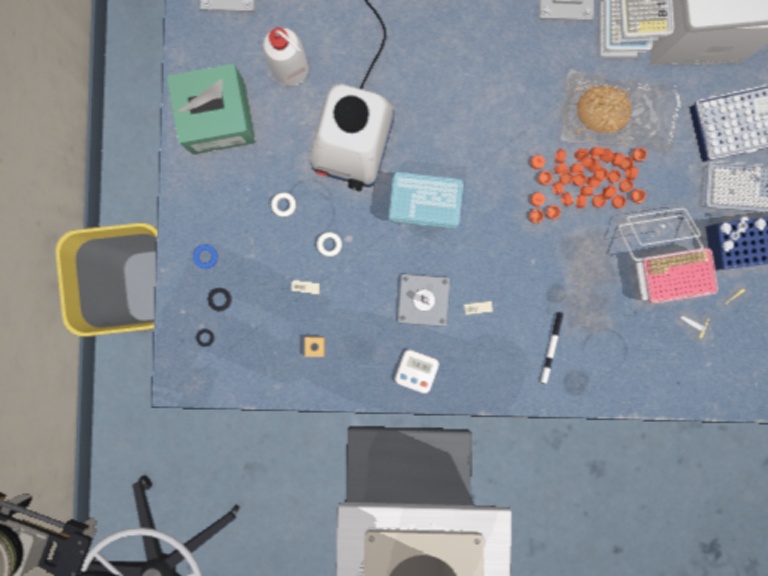

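View pics/s0.png

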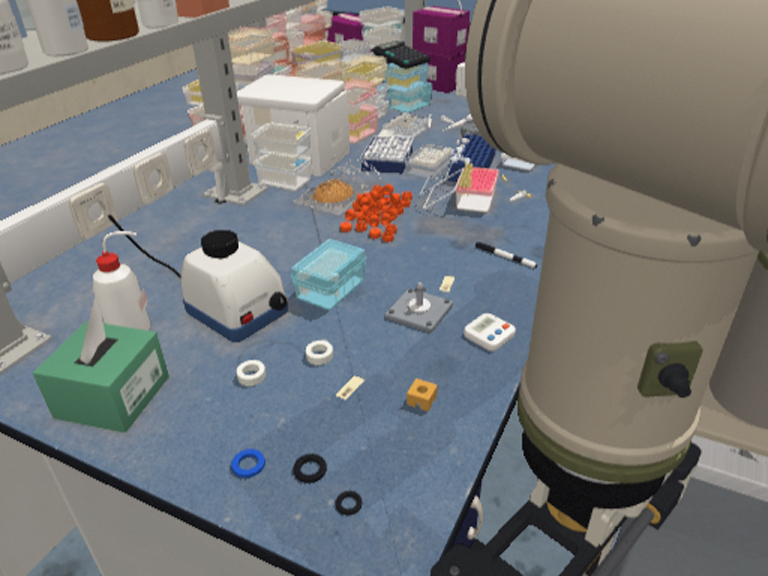

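Run:
```python
from h import *
im=snap('top','t1.png',(110,120,330,280),3.6)
for n in ['spacer','washer','bushing','drive','spindle_top','pin_centre','bushing_slots']:
    for f in (find_in,tip_of):
        try: print(n,f.__name__,[(np.round(d['at'],1).tolist(),round(d['confidence'],2)) for d in f('top',n)])
        except Exception as e: print(n,e)
im=snap('scene','s1.png',(150,170,370,350),3.6)
for n in ['spacer','washer','bushing','drive','spindle_top','pin_centre','bushing_slots']:
    for f in (find_in,tip_of):
        try: print(n,f.__name__,[(np.round(d['at'],1).tolist(),round(d['confidence'],2)) for d in f('scene',n)])
        except Exception as e: print(n,e)
print(r.get_obs()['time_s'])
```

```text
spacer call [([191.2, 140.0], 0.63), ([219.0, 159.8], 0.49)]
spacer call [([186.5, 137.3], 0.72), ([220.9, 164.7], 0.55)]
washer call [([147.6, 204.3], 0.48), ([138.0, 166.2], 0.42)]
washer call [([138.7, 223.6], 0.53), ([139.5, 171.6], 0.49), ([146.2, 199.7], 0.45)]
bushing call []
bushing call [([208.3, 230.8], 0.65)]
drive call [([279.7, 198.7], 0.71)]
drive call [([278.3, 197.0], 0.97)]
spindle_top call [([282.4, 201.3], 0.82)]
spindle_top call [([282.5, 198.0], 0.89)]
pin_centre call [([280.8, 201.4], 0.64)]
pin_centre call [([282.4, 199.7], 0.86)]
bushing_slots call []
bushing_slots call [([206.9, 232.5], 0.53)]
spacer call [([212.0, 236.5], 0.76), ([171.2, 248.7], 0.63)]
spacer call [([168.5, 248.4], 0.6), ([213.1, 238.8], 0.47)]
washer call [([203.9, 316.4], 0.84), ([163.8, 312.0], 0.64), ([232.4, 337.7], 0.51)]
washer call [([230.1, 335.6], 0.65), ([205.9, 313.6], 0.59), ([165.2, 309.7], 0.5), ([281.0, 270.1], 0.32)]
bushing call [([278.4, 262.9], 0.71)]
bushing call [([277.9, 266.7], 0.74)]
drive call [([282.2, 208.7], 0.97)]
drive call [([282.3, 210.1], 0.84), ([278.9, 264.7], 0.16)]
spindle_top call [([280.6, 203.2], 0.76)]
spindle_top call []
pin_centre call [([279.0, 207.3], 0.78)]
pin_centre call [([276.8, 193.6], 0.96)]
bushing_slots call [([278.0, 262.0], 0.72)]
bushing_slots call [([277.9, 263.3], 0.79)]
1.6
```

View pics/t1.png

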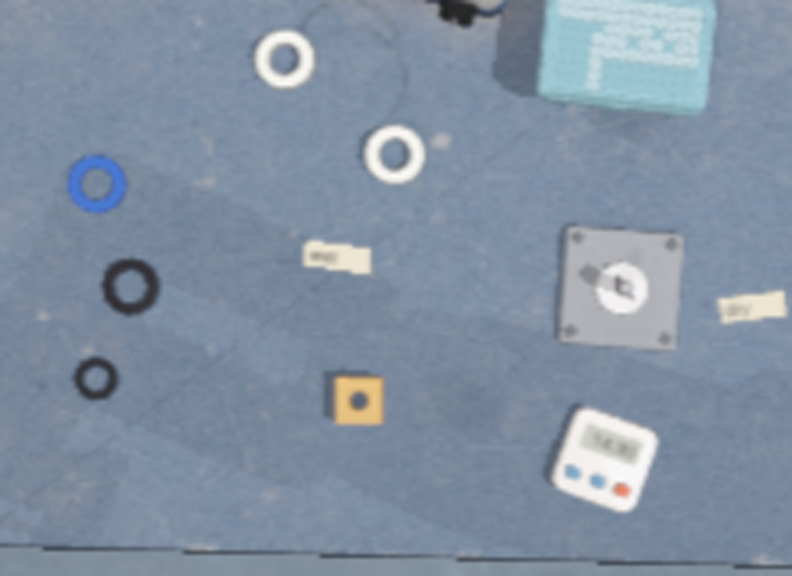

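View pics/s1.png

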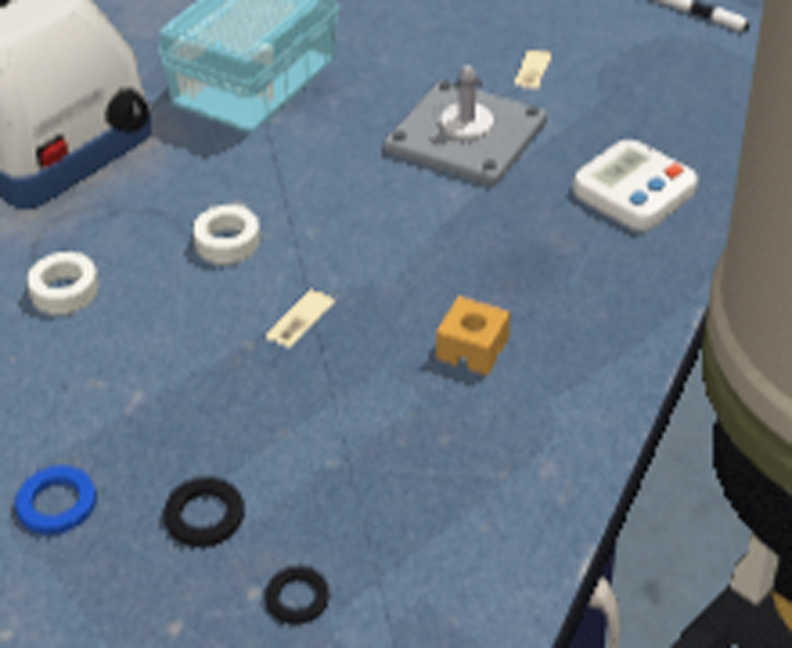

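```bash
cat >> h.py <<'E'
def seg(name,im,box,fn,z,scale=4):
    x0,y0,x1,y1=box; c=cv2.resize(im[y0:y1,x0:x1],None,fx=scale,fy=scale,interpolation=cv2.INTER_CUBIC)
    m=fn(c.astype(int)).astype(np.uint8)
    cs,_=cv2.findContours(m,cv2.RETR_EXTERNAL,cv2.CHAIN_APPROX_NONE); k=max(cs,key=cv2.contourArea)
    out=np.zeros_like(m);cv2.drawContours(out,[k],-1,255,-1)
    (cx,cy),(w,hh),a=cv2.fitEllipse(k); 
    M=cv2.moments(k); uv=(M['m10']/M['m00']+.5)/scale-.5+x0,(M['m01']/M['m00']+.5)/scale-.5+y0
    mr=cv2.minAreaRect(k)
    P=at(name,uv,z); 
    Q=at(name,(uv[0]+1,uv[1]),z); px=np.linalg.norm(Q-P)*1000
    return uv,P,(w/scale*px,hh/scale*px),mr,k,px
E
python3 - <<'E'
from h import *
im=get_image('top')
W=lambda c:c.min(2)>185
B=lambda c:c.max(2)<85
O=lambda c:(c[...,0]-c[...,2]>40)
for n,box,f,z in [('spacer',(207,150,232,176),W,.016),('spacer2',(176,124,203,150),W,.016),('washer',(134,186,160,214),B,.008),('washS',(125,214,147,236),B,.006),('bush',(195,218,222,244),O,.024),('boss',(268,186,298,216),W,.018)]:
    uv,P,d,mr,k,px=seg('top',im,box,f,z); print(n,np.round(uv,2),np.round(P,4),'dia',np.round(d,1),'rect',np.round(np.array(mr[1])/4*px,1),round(mr[2],1), 'r',round(np.hypot(*P[:2]),3))
# housing
g=lambda c:(abs(c[...,2]-c[...,0])<22)&(c.mean(2)>90)
uv,P,d,mr,k,px=seg('top',im,(258,175,308,225),g,.012); print('housing',np.round(uv,2),np.round(P,4),np.round(np.array(mr[1])/4*px,1),mr[2],np.round(at('top',(mr[0][0]/4+258-.4,mr[0][1]/4+175-.4),.012),4))
for p in [((626)/3.6+109.6,(288)/3.6+119.6)]: print('spindle',at('top',p,.055))
print('tipscene', at('scene',(468/3.6+149.6,68/3.6+169.6),.062), at('scene',(468/3.6+149.6,122/3.6+169.6),.018))
print(at('scene',(227/3.6+149.6,228/3.6+169.6),.016))
print('washer scene',at('scene',(204/3.6+149.6,508/3.6+169.6),.006))
print('bush scene',at('scene',(474/3.6+149.6,322/3.6+169.6),.024))
snap('top','t2.png',(262,180,302,220),15)
snap('scene','s2.png',(255,185,305,225),14)
E
```

```text
spacer [219.3  162.46] [0.6275 0.1862 0.016 ] dia [43.  43.9] rect [43.1 43.8] 90.0 r 0.655
spacer2 [188.67 136.  ] [0.6978 0.2722 0.016 ] dia [42.9 43.7] rect [42.5 43.8] 90.0 r 0.749
washer [145.73 199.1 ] [0.5219 0.3861 0.008 ] dia [40.4 40.6] rect [40.5 40.5] 90.0 r 0.649
washS [136.2  224.75] [0.4507 0.4105 0.006 ] dia [29.9 30.4] rect [29.6 30.2] 90.0 r 0.61
bush [209.24 230.71] [0.4407 0.2075 0.024 ] dia [40.1 41.6] rect [35.2 35.9] 90.0 r 0.487
boss [282.67 199.81] [0.53   0.0103 0.018 ] dia [39.5 40.5] rect [40.2 40.5] 21.8 r 0.53
housing [281.9  199.62] [0.5305 0.012  0.012 ] [92.1 91.4] 4.573921203613281 [0.5306 0.0123 0.012 ]
spindle [0.53001247 0.01043082 0.055     ]
tipscene [0.53373502 0.0093617  0.062     ] [0.53119869 0.01323247 0.018     ]
[0.62913294 0.18719778 0.016     ]
washer scene [0.52523613 0.38511558 0.006     ]
bush scene [0.44291652 0.20653098 0.024     ]
```

View pics/t2.png

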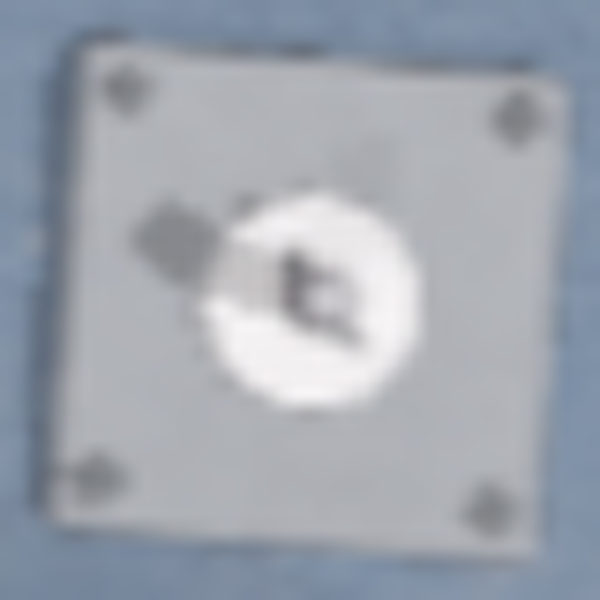

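View pics/s2.png

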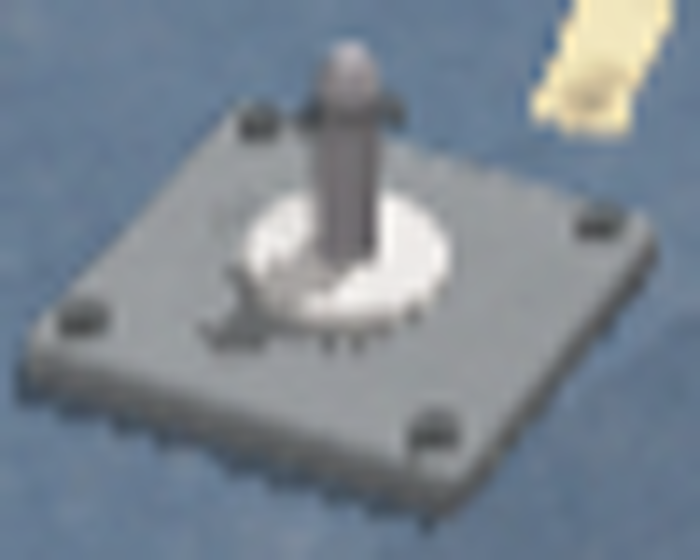

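>>> move_arm --commands '[[[3.6,-3.2,0,0,9.3],[3.6,-3.2,0,0,9.3],[3.6,-3.2,0,0,9.3],[3.6,-3.2,0,0,9.3],[3.6,-3.2,0,0,9.3]]]' --grip_force 15

```text
time_s: 2.25
position: [0.3727, 0.4066, 0.2187]
eef_rot: [-0.0, 0.157, 0.988, 0.001]
contact_force: [0.8, 1.0, 0.0]
grip_width: 0.0932
```

>>> move_arm --commands '[[[3.6,-3.2,0,0,9.3],[3.6,-3.2,0,0,9.3],[3.6,-3.2,0,0,9.3],[3.6,-3.2,0,0,9.3],[3.6,-3.2,0,0,9.3]]]'

```text
time_s: 2.75
position: [0.5587, 0.2392, 0.22]
eef_rot: [0.001, 0.157, 0.988, 0.002]
contact_force: [1.8, 0.8, 0.4]
grip_width: 0.093
```

>>> move_arm --commands '[[[3.5,-2.6,-1.0,0,9.3],[3.4,-2.6,-1.5,0,9.3],[0,0,-4.5,0,9.3],[0,0,-4.0,0,9.3],[0,0,0,0,9.3]]]'

```text
time_s: 3.25
position: [0.6367, 0.177, 0.1091]
eef_rot: [0.004, 0.162, 0.987, 0.003]
contact_force: [-1.1, -0.4, -1.2]
grip_width: 0.0928
```

Run:
```python
from h import *
snap('scene','s3.png',(130,130,330,290),4)
o=r.get_obs(); print(o['position'],o['contact_force'],np.degrees(yaw(o)),o['time_s'])
for z in (0,.1): print(proj('scene',[*o['position'][:2],z]))
```

```text
[0.63803248 0.17759757 0.1124862 ] [ 0.63073274  0.15974044 -0.01757791] 71.39669603155198 3.3
[212.04981943 234.64287346]
[208.75715883 201.35572282]
```

View pics/s3.png

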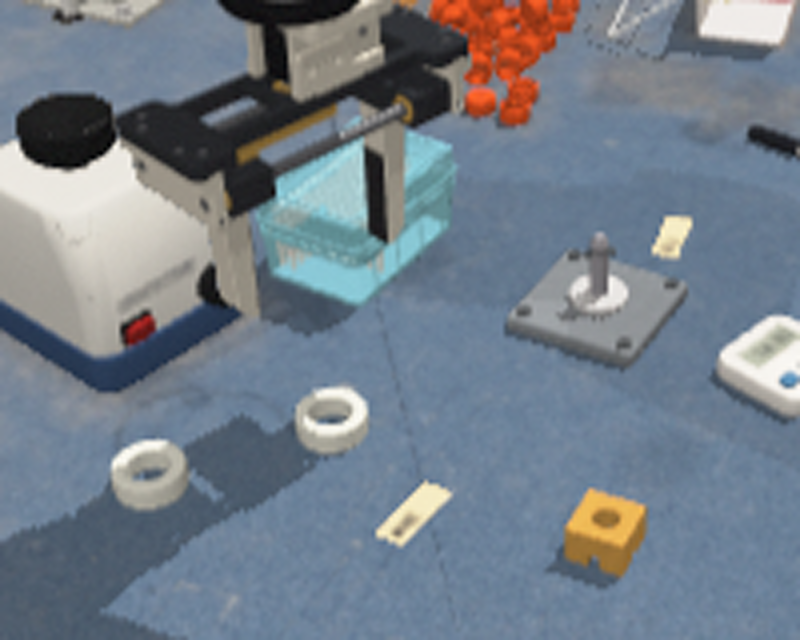

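>>> move_arm --commands '[[[-1.0,0.9,-3.0,0,9.3],[0,0,-3.0,0,9.3],[0,0,-1.5,0,9.3],[0,0,0,0,9.3],[0,0,0,0,9.3]]]'

```text
time_s: 3.8
position: [0.6349, 0.1904, 0.0505]
eef_rot: [0.014, 0.16, 0.987, 0.007]
contact_force: [-0.1, -1.0, 0.9]
grip_width: 0.093
```

>>> move_arm --commands '[[[-0.7,-0.4,0,0,9.3],[0,0,0,0,9.3],[0,0,0,0,9.3],[0,0,0,0,9.3],[0,0,0,0,9.3]]]'

```text
time_s: 4.3
position: [0.6314, 0.1868, 0.0578]
eef_rot: [0.018, 0.161, 0.987, 0.008]
contact_force: [-0.4, -0.2, -0.2]
grip_width: 0.0929
```

```bash
cat > st.py <<'E'
from h import *
o=r.get_obs(); R=Rm(o['eef_rot'])
print('t',round(o['time_s'],2),'p',np.round(o['position'],4),'F',np.round(o['contact_force'],2),'T',np.round(o['ft_torque'],3),'yaw',round(np.degrees(yaw(o)),2),'z',np.round(R[:,2],4),'w',round(o['grip_width'],4),'j',np.round(o['joints'],3))
E
python3 st.py
```

```text
t 4.3 p [0.6314 0.1868 0.0578] F [-0.42 -0.24 -0.16] T [-0.062 -0.014 -0.045] yaw 71.54 z [ 0.0384  0.0106 -0.9992] w 0.0929 j [ 0.208  0.369  1.512  0.003  1.221 -1.041]
```

>>> move_arm --commands '[[[-0.3,0,-1.2,0,9.3],[0,0,-1.2,0,9.3],[0,0,-1.2,0,9.3],[0,0,-0.8,0,9.3],[0,0,-0.3,0,9.3]]]'

```text
time_s: 4.8
position: [0.627, 0.1865, 0.0055]
eef_rot: [0.017, 0.161, 0.987, 0.008]
contact_force: [-0.3, 0.6, 0.1]
grip_width: 0.0933
```

```bash
python3 st.py
```

```text
t 4.8 p [0.627  0.1865 0.0055] F [-0.27  0.55  0.06] T [ 0.052  0.009 -0.012] yaw 71.53 z [ 0.0367  0.0103 -0.9993] w 0.0933 j [ 0.209  0.424  1.546  0.003  1.134 -1.04 ]
```

>>> move_arm --commands '[[[0.1,0,0,0,4.8],[0,0,0,0,4.8],[0,0,0,0,4.0],[0,0,0,0,4.0],[0,0,0,0,4.0]]]'

```text
time_s: 5.3
position: [0.6282, 0.1865, 0.005]
eef_rot: [0.017, 0.161, 0.987, 0.008]
contact_force: [-0.2, -0.1, -1.2]
grip_width: 0.0574
```

```bash
python3 st.py
```

```text
t 5.3 p [0.6282 0.1865 0.005 ] F [-0.25 -0.13 -1.19] T [-0.033  0.087  0.014] yaw 71.53 z [ 0.0361  0.0102 -0.9993] w 0.0574 j [ 0.209  0.428  1.542  0.003  1.134 -1.04 ]
```

>>> move_arm --commands '[[[0,0,0,0,4.0],[0,0,0,0,4.0],[0,0,0,0,4.0],[0,0,0,0,4.0],[0,0,0.5,0,4.0]]]'

```text
time_s: 5.8
position: [0.628, 0.1865, 0.0102]
eef_rot: [0.017, 0.161, 0.987, 0.008]
contact_force: [-0.0, -0.3, -1.3]
grip_width: 0.0433
```

```bash
python3 st.py
```

```text
t 5.8 p [0.628  0.1865 0.0102] F [-0.   -0.33 -1.33] T [-0.056  0.063 -0.016] yaw 71.53 z [ 0.0359  0.0101 -0.9993] w 0.0433 j [ 0.209  0.421  1.541  0.003  1.143 -1.04 ]
```

>>> move_arm --commands '[[[0,0,1.5,0,4.0],[0,0,2.5,0,4.0],[0,0,2.5,0,4.0],[-1.0,-1.5,2.0,0,4.0],[-1.6,-2.9,0.5,0,4.0]]]'

```text
time_s: 6.3
position: [0.6022, 0.1444, 0.1079]
eef_rot: [0.018, 0.159, 0.987, 0.009]
contact_force: [0.3, -1.7, -0.3]
grip_width: 0.0432
```

>>> move_arm --commands '[[[-1.6,-2.9,0,0,4.0],[-1.6,-2.9,0,0,4.0],[-1.6,-2.9,0,0,4.0],[-1.2,-2.0,0,0,4.0],[-0.5,-1.0,0,0,4.0]]]'

```text
time_s: 6.8
position: [0.5375, 0.0225, 0.1184]
eef_rot: [0.024, 0.159, 0.987, 0.009]
contact_force: [0.1, 0.7, -1.0]
grip_width: 0.0434
```

```bash
python3 st.py
```

```text
t 6.8 p [0.5375 0.0225 0.1184] F [ 0.14  0.71 -1.03] T [ 0.005  0.053 -0.025] yaw 71.78 z [ 0.0504  0.0108 -0.9987] w 0.0434 j [-0.063 -0.018  1.829  0.015  1.28  -1.319]
```

>>> move_arm --commands '[[[-0.4,-0.7,-0.4,0,4.0],[-0.2,-0.3,-0.4,0,4.0],[0,0,-0.4,0,4.0],[0,0,-0.2,0,4.0],[0,0,0,0,4.0]]]'

```text
time_s: 7.3
position: [0.5326, 0.0128, 0.1051]
eef_rot: [0.025, 0.159, 0.987, 0.01]
contact_force: [-1.1, 0.3, -0.3]
grip_width: 0.0434
```

Run:
```python
exec(open('st.py').read())
snap('scene','s4.png',(220,130,340,240),6)
p=o['position']
f=lambda uv:((uv-[220,130])*6).round().tolist()
print('spacer bottom pred',f(proj('scene',p+[0,0,-.005])),'tip',f(proj('scene',[.5315,.0113,.062])))
snap('top','t4.png',(262,180,302,220),15)
```

```text
t 7.3 p [0.5326 0.0128 0.1051] F [-1.14  0.26 -0.35] T [ 0.023  0.087 -0.016] yaw 71.76 z [ 0.0531  0.0115 -0.9985] w 0.0434 j [-0.084 -0.021  1.858  0.017  1.252 -1.34 ]
spacer bottom pred [358.0, 280.0] tip [361.0, 355.0]
```

View pics/s4.png

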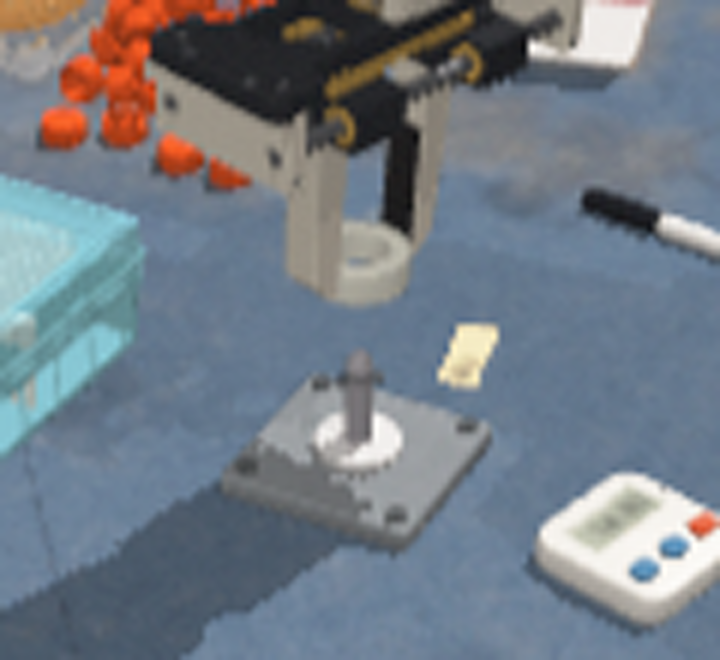

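>>> move_arm --commands '[[[-0.1,-0.15,-0.8,0,4.0],[0,0,-1.0,0,4.0],[0,0,-1.0,0,4.0],[0,0,-0.6,0,4.0],[0,0,-0.2,0,4.0]]]'

```text
time_s: 7.9
position: [0.5314, 0.0119, 0.0658]
eef_rot: [0.025, 0.158, 0.987, 0.01]
contact_force: [-0.2, 0.2, -0.8]
grip_width: 0.0432
```

Run:
```python
exec(open('st.py').read())
snap('scene','s5.png',(220,130,340,240),6)
```

```text
t 7.9 p [0.5314 0.0119 0.0658] F [-0.16  0.24 -0.82] T [-0.034  0.075  0.003] yaw 71.82 z [ 0.0527  0.0116 -0.9985] w 0.0432 j [-0.086  0.024  1.891  0.017  1.176 -1.345]
```

View pics/s5.png

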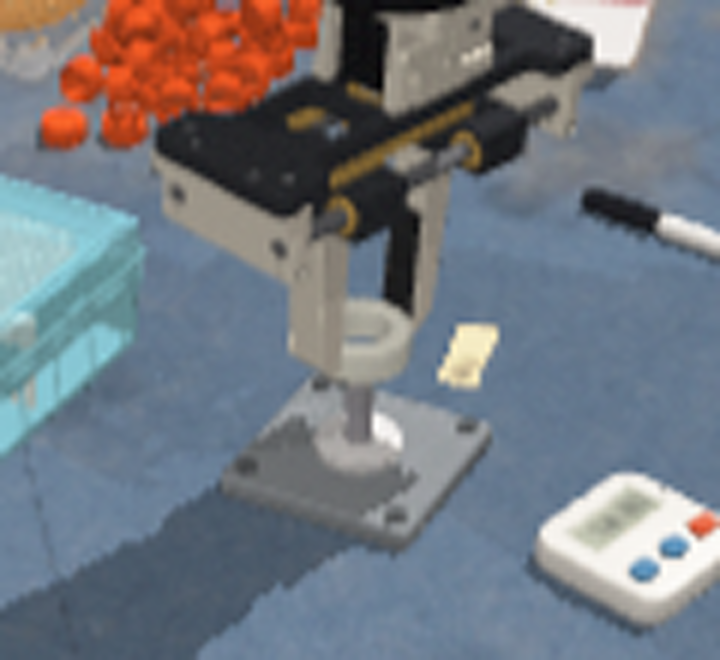

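>>> move_arm --commands '[[[0,-0.05,-0.5,0,4.0],[0,0,-0.5,0,4.0],[0,0,-0.5,0,4.0],[0,0,-0.4,0,4.0],[0,0,-0.2,0,4.0]]]'

```text
time_s: 8.45
position: [0.5319, 0.0112, 0.0437]
eef_rot: [0.026, 0.158, 0.987, 0.01]
contact_force: [-1.3, -0.0, -0.1]
grip_width: 0.043
```

```bash
python3 st.py
```

```text
t 8.45 p [0.5319 0.0112 0.0437] F [-1.29 -0.01 -0.14] T [-0.042  0.031 -0.004] yaw 71.82 z [ 0.0538  0.0115 -0.9985] w 0.043 j [-0.087  0.054  1.904  0.018  1.131 -1.347]
```

>>> move_arm --commands '[[[0,0,-0.5,0,4.0],[0,0,-0.5,0,4.0],[0,0,-0.4,0,4.0],[0,0,-0.3,0,4.0],[0,0,-0.1,0,4.0]]]'

```text
time_s: 8.95
position: [0.5319, 0.0112, 0.024]
eef_rot: [0.026, 0.158, 0.987, 0.01]
contact_force: [-0.4, -0.1, 0.6]
grip_width: 0.0436
```

```bash
python3 st.py
```

```text
t 8.95 p [0.5319 0.0112 0.024 ] F [-0.41 -0.12  0.62] T [ 0.021 -0.051  0.033] yaw 71.82 z [ 0.0538  0.0115 -0.9985] w 0.0436 j [-0.087  0.084  1.914  0.018  1.092 -1.348]
```

>>> move_arm --commands '[[[0,0,-0.05,0,4.0],[0,0,0,0,5.0],[0,0,0,0,6.2],[0,0,0,0,6.2],[0,0,1.0,0,6.2]]]'

```text
time_s: 9.45
position: [0.5314, 0.0112, 0.0332]
eef_rot: [0.025, 0.158, 0.987, 0.01]
contact_force: [-0.9, 0.3, -0.8]
grip_width: 0.0614
```

>>> move_arm --commands '[[[0,0,2.0,0,6.2],[0,0,3.0,0,6.2],[0,0,3.5,0,9.3],[0,3.0,2.5,0,9.3],[0,4.0,0,0,9.3]]]'

```text
time_s: 9.95
position: [0.5314, 0.0792, 0.1518]
eef_rot: [0.026, 0.161, 0.987, 0.01]
contact_force: [0.4, -0.2, 0.2]
grip_width: 0.0814
```

Run:
```python
exec(open('st.py').read())
im=snap('scene','s6.png',(220,130,340,240),6)
im=snap('top','t6.png',(262,180,302,220),15)
```

```text
t 9.95 p [0.5314 0.0792 0.1518] F [ 0.37 -0.16  0.17] T [-0.028  0.004 -0.04 ] yaw 71.47 z [ 0.0549  0.0109 -0.9984] w 0.0814 j [ 0.047 -0.055  1.803  0.009  1.339 -1.202]
```

View pics/s6.png

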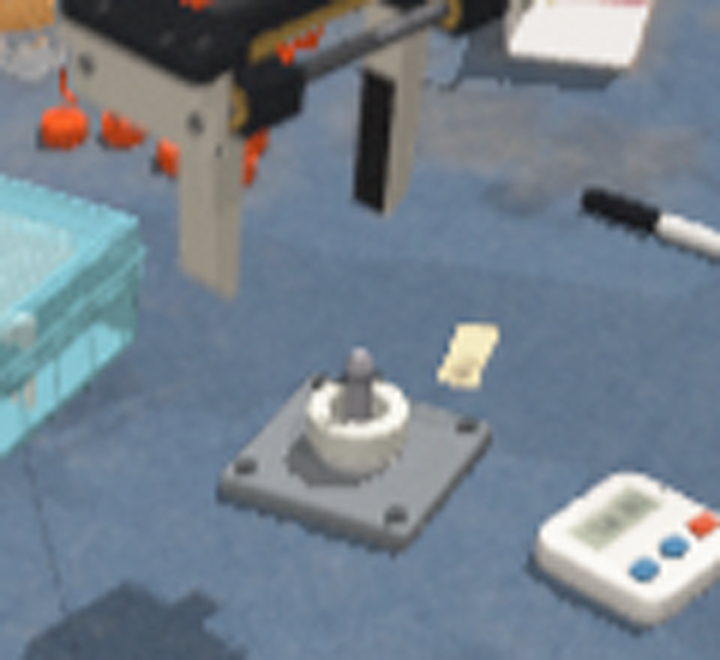

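View pics/t6.png

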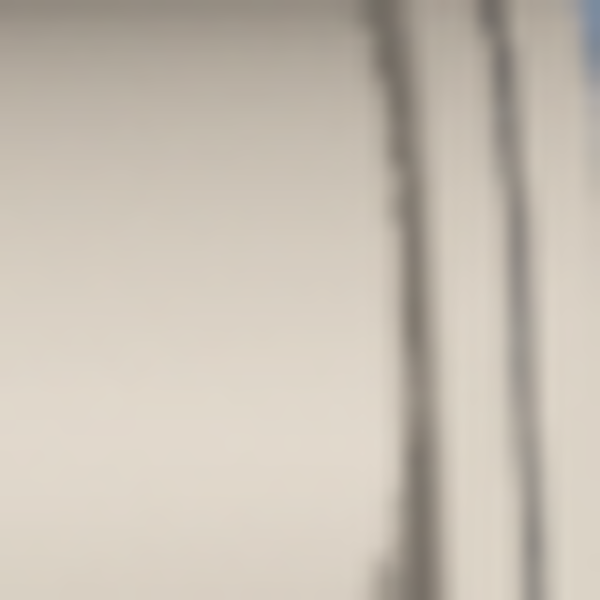

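>>> move_arm --commands '[[[-0.2,4.5,0,0,9.3],[-0.2,4.5,0,0,9.3],[-0.2,4.5,0,0,9.3],[-0.2,4.5,0,0,9.3],[0,4.0,0,0,9.3]]]'

```text
time_s: 10.55
position: [0.5219, 0.3032, 0.1514]
eef_rot: [0.026, 0.162, 0.986, 0.009]
contact_force: [0.3, -0.2, -0.2]
grip_width: 0.0931
```

```bash
python3 st.py
```

```text
t 10.55 p [0.5219 0.3032 0.1514] F [ 0.26 -0.21 -0.17] T [-0.015  0.032  0.009] yaw 71.41 z [ 0.0536  0.0095 -0.9985] w 0.0931 j [ 0.451  0.129  1.615 -0.015  1.346 -0.792]
```

>>> move_arm --commands '[[[0.1,3.0,-1.5,0,9.3],[0,2.5,-2.0,0,9.3],[0,1.2,-2.0,0,9.3],[0,0.4,-1.5,0,9.3],[0,0,-1.0,0,9.3]]]'

```text
time_s: 11.05
position: [0.5234, 0.3809, 0.0719]
eef_rot: [0.028, 0.159, 0.987, 0.01]
contact_force: [-0.2, -0.1, 0.5]
grip_width: 0.0926
```

```bash
python3 st.py
```

```text
t 11.05 p [0.5234 0.3809 0.0719] F [-0.17 -0.15  0.48] T [ 0.011  0.011 -0.016] yaw 71.79 z [ 0.0576  0.0116 -0.9983] w 0.0926 j [ 0.562  0.314  1.554 -0.022  1.22  -0.683]
```

>>> move_arm --commands '[[[0,0.4,-1.6,0,8.0],[0,0,-1.6,0,7.0],[0,0,-1.6,0,6.5],[0,0,-1.0,0,6.5],[0,0,-0.4,0,6.5]]]'

```text
time_s: 11.55
position: [0.5239, 0.3811, 0.0043]
eef_rot: [0.027, 0.16, 0.987, 0.009]
contact_force: [0.3, 0.2, 0.4]
grip_width: 0.0655
```

```bash
python3 st.py
```

```text
t 11.55 p [0.5239 0.3811 0.0043] F [0.34 0.24 0.42] T [-0.014  0.052  0.074] yaw 71.6 z [ 0.0562  0.0096 -0.9984] w 0.0655 j [ 0.563  0.399  1.582 -0.024  1.108 -0.676]
```

>>> move_arm --commands '[[[0,0.45,-0.05,0,6.5],[0,0,0,0,6.0],[0,0,0,0,5.0],[0,0,0,0,4.0],[0,0,0,0,4.0]]]'

```text
time_s: 12.05
position: [0.5251, 0.3864, 0.0052]
eef_rot: [0.028, 0.16, 0.987, 0.01]
contact_force: [0.3, 0.4, 0.2]
grip_width: 0.0433
```

Run:
```python
exec(open('st.py').read())
p=o['position'];c=proj('scene',p);x=int(c[0])-50;y=int(c[1])-60
im=snap('scene','s7.png',(x,y,x+100,min(y+100,384)),6);print(x,y)
```

```text
t 12.05 p [0.5251 0.3864 0.0052] F [0.3  0.39 0.2 ] T [-0.044  0.049  0.003] yaw 71.59 z [ 0.0582  0.0108 -0.9982] w 0.0433 j [ 0.569  0.406  1.571 -0.025  1.11  -0.67 ]
156 251
```

View pics/s7.png

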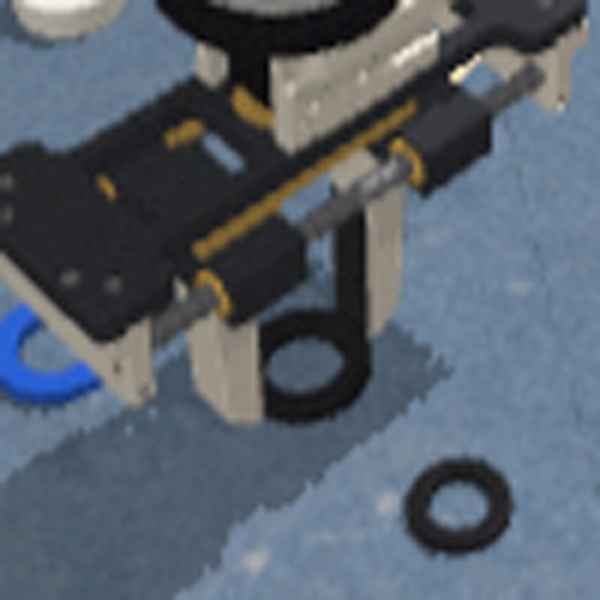

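>>> move_arm --commands '[[[0,0,0,0,5.0],[-0.1,0,-0.25,0,5.0],[0,0,0,0,4.0],[0,0,0,0,4.0],[0,0,0,0,4.0]]]'

```text
time_s: 12.6
position: [0.5245, 0.3867, 0.0034]
eef_rot: [0.028, 0.16, 0.987, 0.01]
contact_force: [-0.3, -0.1, 0.5]
grip_width: 0.0434
```

```bash
python3 st.py
```

```text
t 12.6 p [0.5245 0.3867 0.0034] F [-0.3  -0.05  0.49] T [-0.037  0.122  0.004] yaw 71.59 z [ 0.0594  0.0116 -0.9982] w 0.0434 j [ 0.57   0.407  1.574 -0.025  1.105 -0.668]
```

>>> move_arm --commands '[[[0,0,1.0,0,4.0],[0,0,2.0,0,4.0],[0,-1.0,3.0,0,4.0],[0,-3.0,2.5,0,4.0],[0,-4.0,1.0,0,4.0]]]'

```text
time_s: 13.1
position: [0.5217, 0.3075, 0.101]
eef_rot: [0.027, 0.158, 0.987, 0.01]
contact_force: [1.7, -0.2, 0.5]
grip_width: 0.0432
```

>>> move_arm --commands '[[[0.1,-4.6,0,0,4.0],[0.1,-4.6,0,0,4.0],[0.1,-4.6,0,0,4.0],[0.1,-4.6,0,0,4.0],[0.1,-4.0,0,0,4.0]]]'

```text
time_s: 13.6
position: [0.5288, 0.0777, 0.11]
eef_rot: [0.032, 0.156, 0.987, 0.012]
contact_force: [0.4, -0.7, -0.1]
grip_width: 0.0434
```

```bash
python3 st.py
```

```text
t 13.6 p [0.5288 0.0777 0.11  ] F [ 0.36 -0.73 -0.14] T [0.04  0.038 0.009] yaw 72.14 z [ 0.0678  0.0137 -0.9976] w 0.0434 j [ 0.042 -0.037  1.865  0.011  1.245 -1.219]
```

>>> move_arm --commands '[[[0.1,-2.5,0,0,4.0],[0.1,-1.8,0,0,4.0],[0,-1.0,-0.3,0,4.0],[0,-0.3,-0.3,0,4.0],[0,0,-0.3,0,4.0]]]'

```text
time_s: 14.1
position: [0.5319, 0.0142, 0.1048]
eef_rot: [0.035, 0.159, 0.987, 0.012]
contact_force: [-0.8, 0.4, -0.6]
grip_width: 0.0433
```

```bash
python3 st.py
```

```text
t 14.1 p [0.5319 0.0142 0.1048] F [-0.77  0.45 -0.57] T [0.019 0.037 0.001] yaw 71.77 z [ 0.0732  0.0121 -0.9972] w 0.0433 j [-0.083 -0.043  1.881  0.019  1.231 -1.34 ]
```

>>> move_arm --commands '[[[0,-0.3,-0.8,0,4.0],[0,0,-0.9,0,4.0],[0,0,-0.8,0,4.0],[0,0,-0.3,0,4.0],[0,0,0,0,4.0]]]'

```text
time_s: 14.6
position: [0.5303, 0.0145, 0.0722]
eef_rot: [0.033, 0.157, 0.987, 0.012]
contact_force: [-0.7, -0.4, -0.9]
grip_width: 0.0433
```

Run:
```python
exec(open('st.py').read())
im=snap('scene','s8.png',(240,150,320,220),9)
f=lambda uv:((uv-[240,150])*9).round().tolist()
p=o['position'];print(f(proj('scene',p+[0,0,.0045])))
```

```text
t 14.6 p [0.5303 0.0145 0.0722] F [-0.71 -0.38 -0.92] T [-0.018  0.098  0.001] yaw 72.0 z [ 0.0697  0.0135 -0.9975] w 0.0433 j [-0.083 -0.005  1.907  0.021  1.171 -1.346]
[361.0, 315.0]
```

View pics/s8.png

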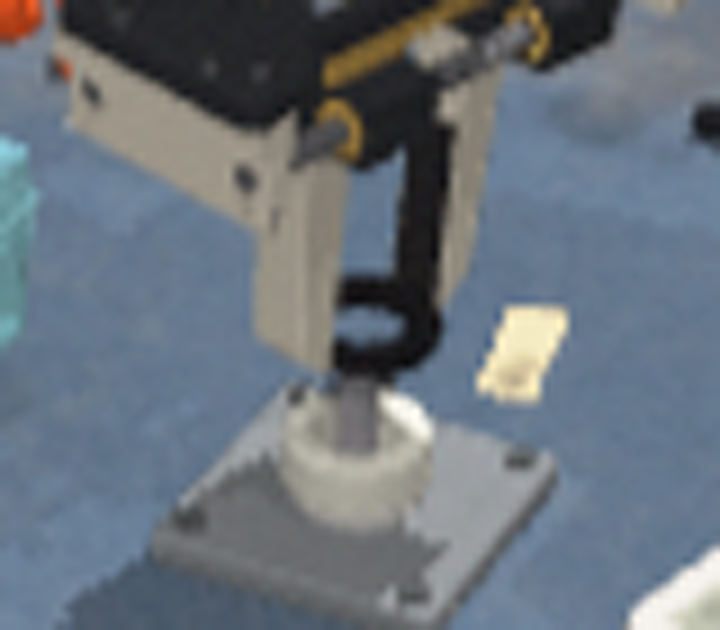

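>>> move_arm --commands '[[[0.15,-0.35,0,0,4.0],[0,0,-0.1,0,4.0],[0,0,-0.3,0,4.0],[0,0,-0.3,0,4.0],[0,0,-0.2,0,4.0]]]'

```text
time_s: 15.15
position: [0.5333, 0.0106, 0.0643]
eef_rot: [0.035, 0.157, 0.987, 0.012]
contact_force: [0.0, -0.0, 0.3]
grip_width: 0.0431
```

```bash
python3 st.py
```

```text
t 15.15 p [0.5333 0.0106 0.0643] F [ 0.   -0.01  0.32] T [-0.012 -0.007  0.044] yaw 72.0 z [ 0.0725  0.0132 -0.9973] w 0.0431 j [-0.09   0.011  1.907  0.022  1.152 -1.354]
```

>>> move_arm --commands '[[[-0.15,0.05,-0.1,0,4.0],[0,0,-0.3,0,4.0],[0,0,-0.3,0,4.0],[0,0,-0.3,0,4.0],[0,0,-0.3,0,4.0]]]'

```text
time_s: 15.65
position: [0.5316, 0.0111, 0.0502]
eef_rot: [0.035, 0.157, 0.987, 0.012]
contact_force: [-0.3, -0.3, 0.3]
grip_width: 0.0434
```

```bash
python3 st.py
```

```text
t 15.65 p [0.5316 0.0111 0.0502] F [-0.28 -0.28  0.29] T [-0.005  0.021 -0.028] yaw 72.0 z [ 0.0726  0.0132 -0.9973] w 0.0434 j [-0.09   0.026  1.921  0.022  1.124 -1.354]
```

>>> move_arm --commands '[[[0,0,-0.3,0,4.0],[0,0,-0.3,0,4.0],[0,0,-0.3,0,4.0],[0,0,-0.1,0,4.0],[0,0,0,0,4.0]]]'

```text
time_s: 16.15
position: [0.5311, 0.0112, 0.0384]
eef_rot: [0.034, 0.157, 0.987, 0.012]
contact_force: [-0.7, 0.2, -1.3]
grip_width: 0.0433
```

```bash
python3 st.py
```

```text
t 16.15 p [0.5311 0.0112 0.0384] F [-0.71  0.16 -1.28] T [ 0.007  0.065 -0.04 ] yaw 72.0 z [ 0.0713  0.0133 -0.9974] w 0.0433 j [-0.09   0.043  1.928  0.022  1.102 -1.354]
```

Release and rise toward the bushing.

>>> move_arm --commands '[[[0,0,0,0,5.0],[0,0,0,0,6.2],[0,0,0,0,6.2],[0,0,0.5,0,6.2],[0,0,1.0,0,6.2]]]'

```text
time_s: 16.65
position: [0.5304, 0.0112, 0.0534]
eef_rot: [0.033, 0.157, 0.987, 0.012]
contact_force: [0.1, -0.4, 0.5]
grip_width: 0.0617
```

>>> move_arm --commands '[[[0,0,3.0,0,6.2],[0,0,3.5,0,6.2],[0,2.0,3.0,0,9.3],[-1.0,4.0,1.0,0.1,9.3],[-1.5,4.0,0,0.1,9.3]]]'

```text
time_s: 17.15
position: [0.5067, 0.11, 0.1689]
eef_rot: [0.035, 0.059, 0.998, 0.015]
contact_force: [0.3, 0.6, -0.2]
grip_width: 0.0811
```

Run:
```python
exec(open('st.py').read())
im=snap('scene','s9.png',(240,150,320,220),9)
im=snap('top','t9.png',scale=1.5)
im=snap('top','t9b.png',(262,180,302,220),15)
O=lambda c:(c[...,0]-c[...,2]>40)
uv,P,d,mr,k,px=seg('top',im,(195,218,222,244),O,.024); print(P,mr)
```

```text
t 17.15 p [0.5067 0.11   0.1689] F [ 0.29  0.58 -0.22] T [ 0.031  0.016 -0.06 ] yaw 83.31 z [ 0.0717  0.0262 -0.9971] w 0.0811 j [ 0.101 -0.142  1.853  0.019  1.357 -1.355]Traceback (most recent call last):
  File "<stdin>", line 6, in <module>
  File "h.py", line 24, in seg
    cs,_=cv2.findContours(m,cv2.RETR_EXTERNAL,cv2.CHAIN_APPROX_NONE); k=max(cs,key=cv2.contourArea)
                                                                        ~~~^^^^^^^^^^^^^^^^^^^^^^^^
ValueError: max() iterable argument is empty
```

View pics/s9.png

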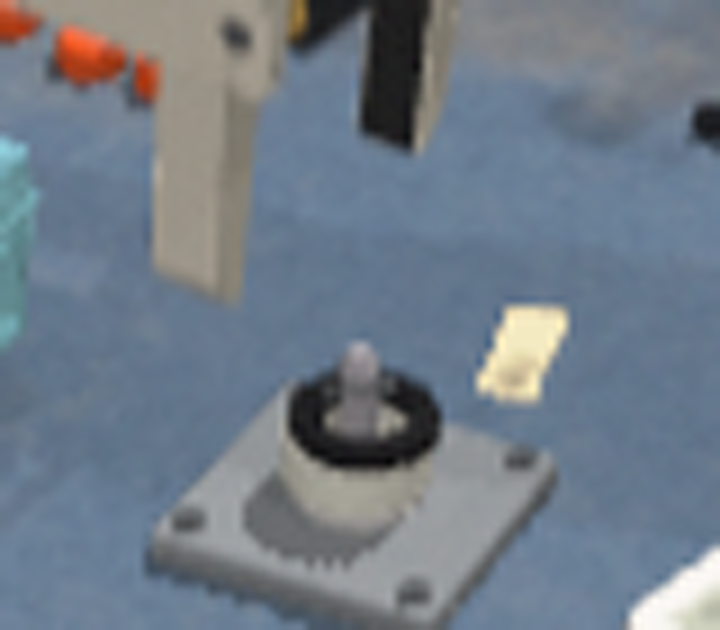

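View pics/t9.png

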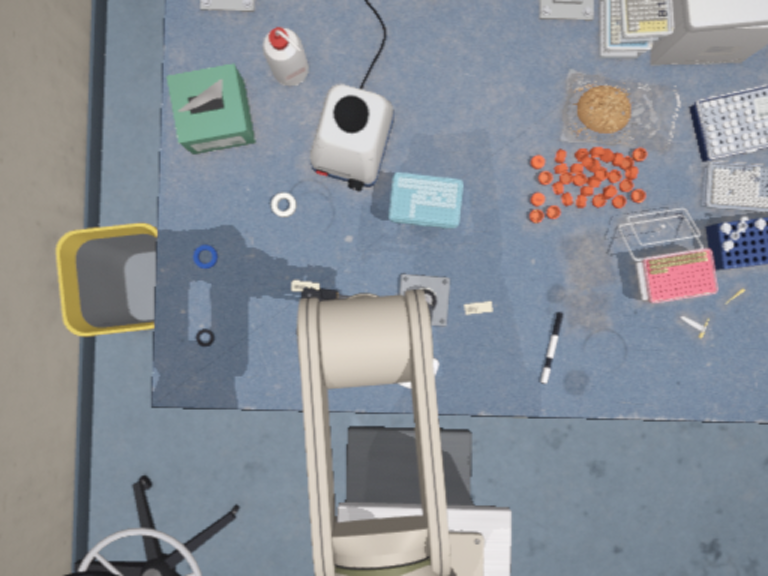

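Run:
```python
from h import *
P=Rm(camera_params('top')['rotation']); print('img right in world',P[:,0],'up',P[:,1])
im=cv2.imread('pics/t1.png');c=im[360:440,320:400].astype(int)
m=((c[...,2]-c[...,0])>40).astype(np.uint8)
k=max(cv2.findContours(m,0,1)[0],key=cv2.contourArea);print(cv2.minAreaRect(k),cv2.boundingRect(k))
for y in range(10,70,6):
    xs=np.where(m[y])[0]; print(y,xs.min() if len(xs) else None,xs.max() if len(xs) else None, end=' | ')
print()
for x in range(10,70,6):
    xs=np.where(m[:,x])[0]; print(x,xs.min() if len(xs) else None,xs.max() if len(xs) else None, end=' | ')
s=cv2.imread('pics/s1.png')[280:390,420:530]; cv2.imwrite('pics/s1b.png',cv2.resize(s,None,fx=5,fy=5))
# pin
T=lambda x,y:at('top',(x/15+262-.5,y/15+180-.5),.048)
a,b=T(290,262),T(358,345);print(a,b,np.linalg.norm(a-b),np.degrees(np.arctan2(*(b-a)[1::-1]))%180)
S=lambda x,y:at('scene',(x/14+255-.5,y/14+185-.5),.048)
a,b=S(300,115),S(402,108);print(a,b,np.linalg.norm(a-b),np.degrees(np.arctan2(*(b-a)[1::-1]))%180)
```

```text
img right in world [ 0.02708094 -0.99963204  0.00155017] up [0.99940646 0.02710779 0.02125792]
((38.999996185302734, 39.499996185302734), (47.99999237060547, 46.99999237060547), -0.0) (15, 16, 49, 48)
10 None None | 16 22 27 | 22 15 62 | 28 15 62 | 34 15 62 | 40 15 62 | 46 15 62 | 52 15 62 | 58 15 62 | 64 None None | 
10 None None | 16 19 61 | 22 16 63 | 28 17 63 | 34 17 63 | 40 17 63 | 46 17 63 | 52 17 63 | 58 17 63 | 64 None None | [0.53694274 0.01723508 0.048     ] [0.52254264 0.00478986 0.048     ] 0.019032777262304748 40.83508308206959
[0.54256817 0.01205019 0.048     ] [0.52652035 0.00207576 0.048     ] 0.018895024106362387 31.86278730197779
```

View pics/s1b.png

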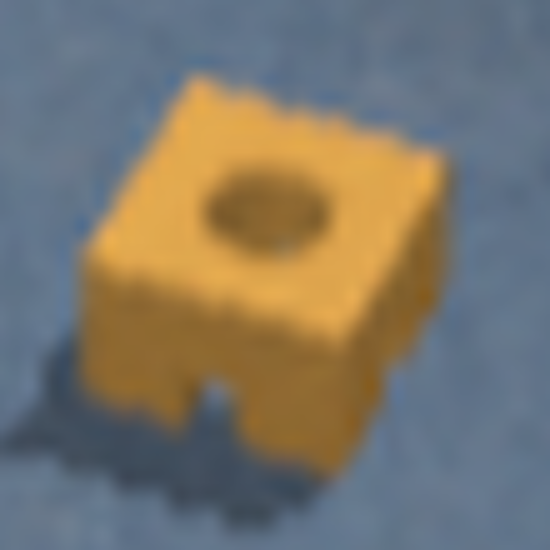

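>>> move_arm --commands '[[[-2.0,3.0,-1.0,0.05,9.3],[-2.0,3.0,-1.5,0.04,9.3],[-1.5,2.0,-2.0,0.02,9.3],[-0.3,0.7,-1.5,0,9.3],[0,0,-0.8,0,9.3]]]'

```text
time_s: 17.8
position: [0.4486, 0.1963, 0.1003]
eef_rot: [0.036, 0.006, 0.999, 0.016]
contact_force: [-0.4, 0.7, -0.4]
grip_width: 0.093
```

```bash
python3 st.py
```

```text
t 17.8 p [0.4486 0.1963 0.1003] F [-0.42  0.74 -0.44] T [ 0.055  0.018 -0.006] yaw 89.36 z [ 0.0719  0.032  -0.9969] w 0.093 j [ 0.301 -0.164  2.003  0.01   1.225 -1.261]
```

>>> move_arm --commands '[[[-0.6,0.9,-1.6,0.04,8.0],[0,0,-1.8,0,7.0],[0,0,-1.8,0,6.5],[0,0,-1.2,0,6.5],[0,0,-0.5,0,6.5]]]'

```text
time_s: 18.3
position: [0.446, 0.2005, 0.0301]
eef_rot: [0.037, -0.01, 0.999, 0.016]
contact_force: [0.7, 0.8, -0.4]
grip_width: 0.0659
```

```bash
python3 st.py
```

```text
t 18.3 p [0.446  0.2005 0.0301] F [ 0.69  0.78 -0.43] T [0.03  0.082 0.004] yaw 91.27 z [ 0.0728  0.0326 -0.9968] w 0.0659 j [ 0.311 -0.068  2.055  0.01   1.075 -1.285]
```

>>> move_arm --commands '[[[-0.4,0.65,0,0,6.5],[0,0,-0.6,0,6.5],[0,0,-0.8,0,6.5],[0,0,-0.5,0,6.5],[0,0,-0.1,0,6.5]]]'

```text
time_s: 18.8
position: [0.4438, 0.207, 0.0104]
eef_rot: [0.038, -0.009, 0.999, 0.016]
contact_force: [0.1, -0.6, -0.2]
grip_width: 0.0649
```

Run:
```python
exec(open('st.py').read())
im=snap('scene','s10.png',(230,210,320,280),8)
p=o['position']; f=lambda uv:((uv-[230,210])*8).round().tolist()
print('tcp',f(proj('scene',[p[0],p[1],.024])))
```

```text
t 18.8 p [0.4438 0.207  0.0104] F [ 0.05 -0.65 -0.19] T [ 0.033  0.039 -0.009] yaw 91.16 z [ 0.0753  0.033  -0.9966] w 0.0649 j [ 0.326 -0.035  2.065  0.008  1.03  -1.268]
tcp [406.0, 392.0]
```

View pics/s10.png

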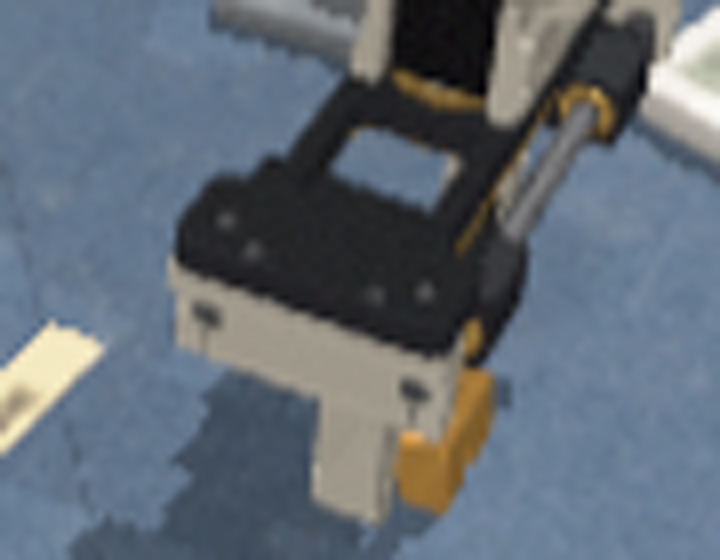

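>>> move_arm --commands '[[[-0.2,0,-0.25,0,5.0],[0,0,0,0,4.0],[0,0,0,0,3.0],[0,0,0,0,3.0],[0,0,0,0,3.0]]]'

```text
time_s: 19.35
position: [0.4421, 0.2072, 0.0085]
eef_rot: [0.038, -0.01, 0.999, 0.016]
contact_force: [-0.4, 0.2, -1.5]
grip_width: 0.034
```

```bash
python3 st.py
```

```text
t 19.35 p [0.4421 0.2072 0.0085] F [-0.4   0.2  -1.47] T [0.021 0.057 0.027] yaw 91.17 z [ 0.0763  0.0333 -0.9965] w 0.034 j [ 0.328 -0.037  2.071  0.008  1.025 -1.266]
```

>>> move_arm --commands '[[[0,0,1.0,0,3.0],[0,0,2.0,0,3.0],[0,0,2.5,0,3.0],[0.5,-1.0,2.5,0,3.0],[1.2,-2.6,1.5,0,3.0]]]'

```text
time_s: 19.85
position: [0.4552, 0.1715, 0.106]
eef_rot: [0.035, -0.011, 0.999, 0.016]
contact_force: [0.7, 0.4, -1.7]
grip_width: 0.0342
```

>>> move_arm --commands '[[[1.2,-2.6,0.5,0.06,3.0],[1.2,-2.6,0,0.06,3.0],[1.2,-2.6,0,0.06,3.0],[1.2,-2.6,0,0.06,3.0],[1.0,-2.0,0,0.06,3.0]]]'

```text
time_s: 20.35
position: [0.5184, 0.0433, 0.1208]
eef_rot: [0.038, -0.167, 0.985, 0.022]
contact_force: [-0.5, -0.1, -0.4]
grip_width: 0.0338
```

```bash
python3 st.py
```

```text
t 20.35 p [0.5184 0.0433 0.1208] F [-0.5  -0.11 -0.44] T [0.014 0.116 0.003] yaw 109.33 z [ 0.0682  0.0552 -0.9961] w 0.0338 j [-0.058 -0.09   1.896  0.062  1.271 -1.982]
```

>>> move_arm --commands '[[[0.3,-1.2,-0.6,0.07,3.0],[0.3,-1.0,-0.8,0.07,3.0],[0.3,-0.4,-0.8,0.05,3.0],[0.1,0,-0.5,0.02,3.0],[0,0,-0.2,0,3.0]]]'

```text
time_s: 20.85
position: [0.5315, 0.0122, 0.0958]
eef_rot: [0.038, -0.272, 0.961, 0.024]
contact_force: [0.1, 0.1, -0.8]
grip_width: 0.0341
```

Run:
```python
exec(open('st.py').read())
im=snap('scene','s11.png',(240,130,320,200),9)
p=o['position']; f=lambda uv:((uv-[240,130])*9).round().tolist()
print('under',f(proj('scene',[p[0],p[1],p[2]-.0085])),'top',f(proj('scene',[p[0],p[1],p[2]+.0155])),'target',f(proj('scene',[.5317,.0112,p[2]-.0085])),'tip',f(proj('scene',[.5317,.0112,.062])))
```

```text
t 20.85 p [0.5315 0.0122 0.0958] F [ 0.08  0.07 -0.84] T [0.075 0.041 0.028] yaw 121.66 z [ 0.0602  0.0678 -0.9959] w 0.0341 j [-0.127 -0.019  1.876  0.079  1.234 -2.274]
under [361.0, 458.0] top [363.0, 385.0] target [362.0, 456.0] tip [360.0, 531.0]
```

View pics/s11.png

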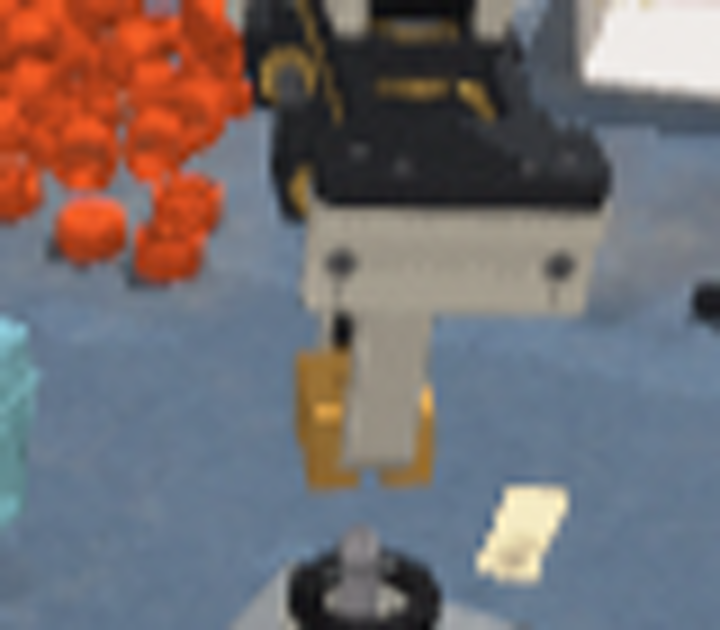

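```bash
cat > bp.py <<'E'
from h import *
def corners(c,yawd,zu,off,s):
    f=lambda uv:((uv-off)*s).round().tolist()
    t=np.radians(yawd);j=np.array([np.cos(t),np.sin(t),0]);l=np.array([-j[1],j[0],0])
    c=np.array([c[0],c[1],zu])
    for n,v in [('near slot',.017*j),('near A',.017*j+.017*l),('near B',.017*j-.017*l),('far A',-.017*j+.017*l),('far B',-.017*j-.017*l)]: print(n,f(proj('scene',c+v)),f(proj('scene',c+v+[0,0,.024])))
E
python3 - <<'E'
from bp import *
corners([.5315,.0122],121.7,.0873,[240,130],9)
E
```

```text
near slot [370.0, 492.0] [372.0, 418.0]
near A [431.0, 488.0] [434.0, 414.0]
near B [309.0, 496.0] [310.0, 422.0]
far A [412.0, 422.0] [415.0, 349.0]
far B [293.0, 429.0] [294.0, 357.0]
```

>>> move_arm --commands '[[[0,-0.1,-0.6,0,3.0],[0,0,-0.8,0,3.0],[0,0,-0.7,0,3.0],[0,0,-0.3,0,3.0],[0,0,-0.1,0,3.0]]]'

```text
time_s: 21.4
position: [0.531, 0.0128, 0.0693]
eef_rot: [0.038, -0.272, 0.961, 0.024]
contact_force: [-0.5, -0.9, -1.3]
grip_width: 0.034
```

```bash
python3 st.py
```

```text
t 21.4 p [0.531  0.0128 0.0693] F [-0.54 -0.91 -1.27] T [ 0.014 -0.002  0.05 ] yaw 121.61 z [ 0.0605  0.0679 -0.9959] w 0.034 j [-0.126  0.012  1.898  0.081  1.182 -2.276]
```

>>> move_arm --commands '[[[0.07,-0.15,0,0,3.0],[0,0,-0.2,0,3.0],[0,0,-0.2,0,3.0],[0,0,-0.1,0,3.0],[0,0,0,0,3.0]]]'

```text
time_s: 21.9
position: [0.532, 0.0112, 0.0641]
eef_rot: [0.039, -0.271, 0.961, 0.024]
contact_force: [0.4, 0.1, -0.1]
grip_width: 0.0339
```

Run:
```python
exec(open('st.py').read())
im=snap('scene','s12.png',(240,150,320,220),9)
```

```text
t 21.9 p [0.532  0.0112 0.0641] F [ 0.4   0.1  -0.15] T [0.015 0.039 0.073] yaw 121.6 z [ 0.0609  0.0679 -0.9958] w 0.0339 j [-0.129  0.021  1.899  0.082  1.171 -2.28 ]
```

View pics/s12.png

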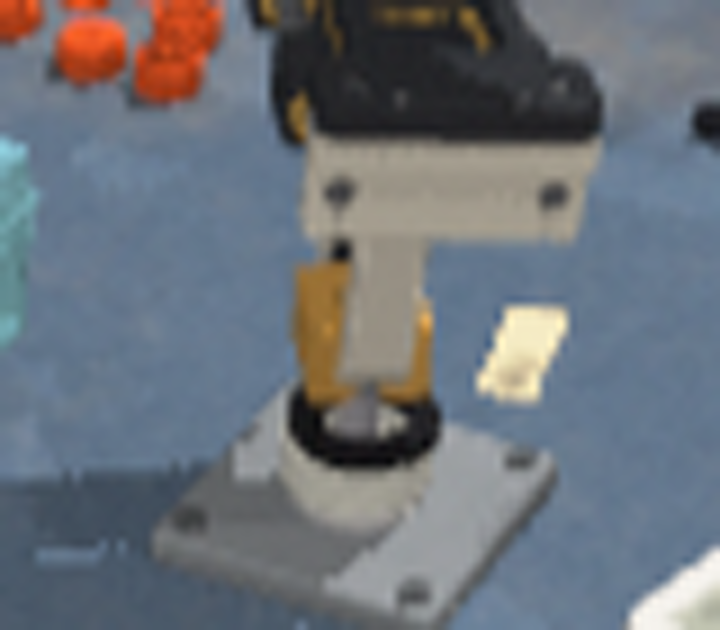

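>>> move_arm --commands '[[[0,0,-0.15,0,3.0],[0,0,-0.15,0,3.0],[0,0,-0.15,0,3.0],[0,0,0,0,3.0],[0,0,0,0,3.0]]]'

```text
time_s: 22.45
position: [0.5322, 0.0112, 0.0595]
eef_rot: [0.039, -0.271, 0.961, 0.024]
contact_force: [-0.1, 0.8, 0.1]
grip_width: 0.0337
```

```bash
python3 st.py
```

```text
t 22.45 p [0.5322 0.0112 0.0595] F [-0.08  0.8   0.06] T [-0.004  0.056 -0.063] yaw 121.6 z [ 0.0614  0.0678 -0.9958] w 0.0337 j [-0.129  0.027  1.902  0.082  1.162 -2.281]
```

>>> move_arm --commands '[[[0,0,-0.1,0,3.0],[0,0,-0.1,0,3.0],[0,0,0,0,3.0],[0,0,0,0,3.0],[0,0,0,0,3.0]]]'

```text
time_s: 22.95
position: [0.5323, 0.0113, 0.0575]
eef_rot: [0.039, -0.271, 0.961, 0.024]
contact_force: [0.5, 0.6, -0.8]
grip_width: 0.0339
```

```bash
python3 st.py
```

```text
t 22.95 p [0.5323 0.0113 0.0575] F [ 0.49  0.65 -0.83] T [-0.001  0.073 -0.012] yaw 121.6 z [ 0.0616  0.0679 -0.9958] w 0.0339 j [-0.129  0.03   1.903  0.082  1.157 -2.281]
```

>>> move_arm --commands '[[[0,0,-0.1,0,3.0],[0,0,-0.1,0,3.0],[0,0,0,0,3.0],[0,0,0,0,3.0],[0,0,0,0,3.0]]]'

```text
time_s: 23.45
position: [0.5322, 0.0118, 0.0555]
eef_rot: [0.039, -0.272, 0.961, 0.025]
contact_force: [-0.9, 1.7, -0.8]
grip_width: 0.034
```

```bash
python3 st.py
```

```text
t 23.45 p [0.5322 0.0118 0.0555] F [-0.91  1.67 -0.84] T [ 0.204  0.101 -0.004] yaw 121.62 z [ 0.0613  0.0687 -0.9958] w 0.034 j [-0.128  0.033  1.904  0.083  1.154 -2.282]
```

>>> move_arm --commands '[[[0,0.1,0,0,3.0],[0,0,0,0,3.0],[0,0,0,0,3.0],[0,0,-0.1,0,3.0],[0,0,0,0,3.0]]]'

```text
time_s: 23.95
position: [0.5323, 0.0124, 0.0542]
eef_rot: [0.039, -0.272, 0.961, 0.024]
contact_force: [-0.6, -1.1, 0.4]
grip_width: 0.0342
```

Run:
```python
exec(open('st.py').read())
im=snap('scene','s13.png',(240,150,320,220),9)
```

```text
t 23.95 p [0.5323 0.0124 0.0542] F [-0.63 -1.08  0.35] T [ 0.053  0.056 -0.063] yaw 121.61 z [ 0.0616  0.0679 -0.9958] w 0.0342 j [-0.127  0.034  1.905  0.082  1.151 -2.28 ]
```

View pics/s13.png

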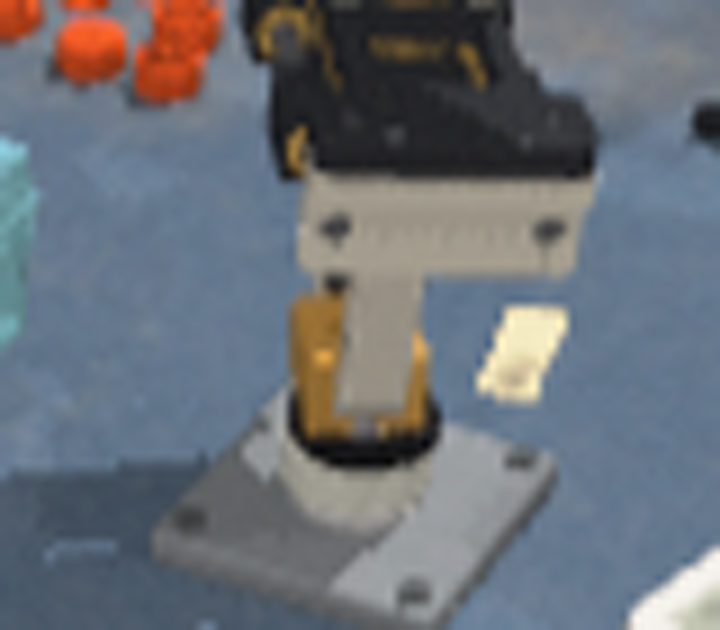

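>>> move_arm --commands '[[[0,-0.03,-0.1,0,3.0],[0,0,-0.1,0,3.0],[0,0,0,0,3.0],[0,0,0,0,3.0],[0,0,0,0,3.0]]]'

```text
time_s: 24.5
position: [0.5323, 0.0121, 0.0521]
eef_rot: [0.039, -0.271, 0.961, 0.024]
contact_force: [1.3, 1.0, -1.0]
grip_width: 0.0341
```

```bash
python3 st.py
```

```text
t 24.5 p [0.5323 0.0121 0.0521] F [ 1.26  0.96 -0.99] T [ 0.008  0.124 -0.017] yaw 121.61 z [ 0.0616  0.068  -0.9958] w 0.0341 j [-0.127  0.037  1.906  0.083  1.147 -2.281]
```

>>> move_arm --commands '[[[0,0,-0.1,0,3.0],[0,0,0,0,3.0],[0,0,-0.06,0,3.0],[0,0,0,0,3.0],[0,0,0,0,3.0]]]'

```text
time_s: 25.0
position: [0.5325, 0.0121, 0.0506]
eef_rot: [0.039, -0.271, 0.961, 0.024]
contact_force: [-0.9, -1.0, -0.6]
grip_width: 0.0336
```

```bash
python3 st.py
```

```text
t 25.0 p [0.5325 0.0121 0.0506] F [-0.92 -0.99 -0.62] T [ 0.092  0.08  -0.025] yaw 121.61 z [ 0.0619  0.068  -0.9958] w 0.0336 j [-0.127  0.039  1.907  0.083  1.143 -2.281]
```

>>> move_arm --commands '[[[0,0,-0.05,0,3.0],[0,0,0,0,3.6],[0,0,0,0,4.5],[0,0,0,0,5.0],[0,0,0,0,5.0]]]'

```text
time_s: 25.5
position: [0.5329, 0.012, 0.0505]
eef_rot: [0.039, -0.271, 0.961, 0.024]
contact_force: [0.1, 0.4, 0.1]
grip_width: 0.0492
```

```bash
python3 st.py
```

```text
t 25.5 p [0.5329 0.012  0.0505] F [0.09 0.37 0.15] T [0.011 0.032 0.064] yaw 121.6 z [ 0.0628  0.0678 -0.9957] w 0.0492 j [-0.127  0.04   1.907  0.083  1.142 -2.281]
```

>>> move_arm --commands '[[[0,0,0.3,0,6.0],[0,0,1.0,0,6.0],[0,0,2.5,0,6.0],[0,0,3.5,0,6.0],[0,0,3.5,0,6.0]]]'

```text
time_s: 26.0
position: [0.5276, 0.0125, 0.1573]
eef_rot: [0.034, -0.271, 0.962, 0.026]
contact_force: [0.1, 0.9, 0.6]
grip_width: 0.0602
```

>>> move_arm --commands '[[[0,2.0,2.0,0,6.0],[0,4.0,0,0,6.0],[0,4.5,0,0,6.0],[0,4.5,0,0,6.0],[0,3.5,0,0,6.0]]]'

```text
time_s: 26.5
position: [0.5331, 0.1986, 0.1928]
eef_rot: [0.043, -0.267, 0.962, 0.023]
contact_force: [0.1, 0.5, -0.6]
grip_width: 0.0604
```

Run:
```python
exec(open('st.py').read())
im=snap('scene','s14.png',(240,150,320,220),9)
im=snap('top','t14.png',(252,170,312,230),10)
im=snap('top','t14b.png',scale=1.5)
from bp import *
print([((proj('scene',[.532,.0115,z])-[240,150])*9).round() for z in (.042,.062,.066)])
corners([.532,.0115],121.6,.042,[240,150],9)
```

```text
t 26.5 p [0.5331 0.1986 0.1928] F [ 0.06  0.54 -0.64] T [ 0.061  0.07  -0.011] yaw 121.08 z [ 0.071   0.0677 -0.9952] w 0.0604 j [ 0.234 -0.031  1.706  0.05   1.382 -1.886]
[array([358., 410.]), array([359., 352.]), array([359., 340.])]
near slot [366.0, 444.0] [368.0, 374.0]
near A [426.0, 440.0] [428.0, 370.0]
near B [306.0, 448.0] [307.0, 378.0]
far A [408.0, 372.0] [410.0, 303.0]
far B [291.0, 380.0] [292.0, 311.0]
```

View pics/s14.png

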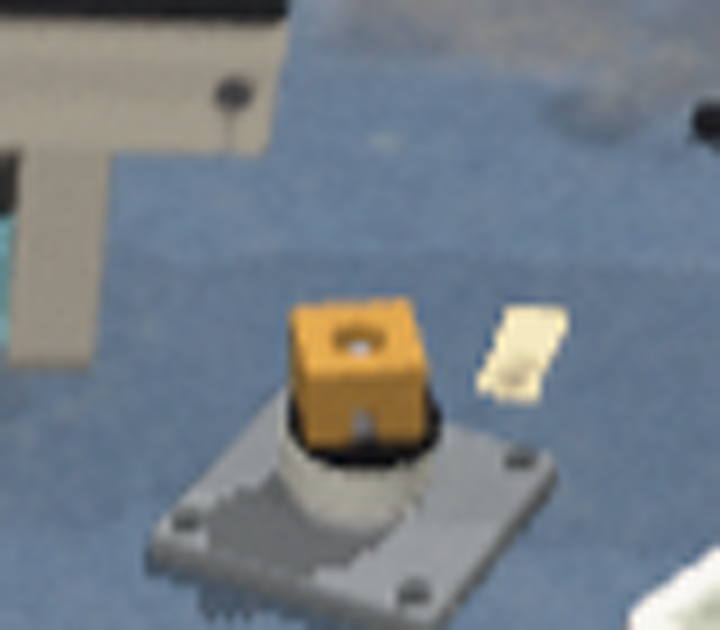

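View pics/t14.png

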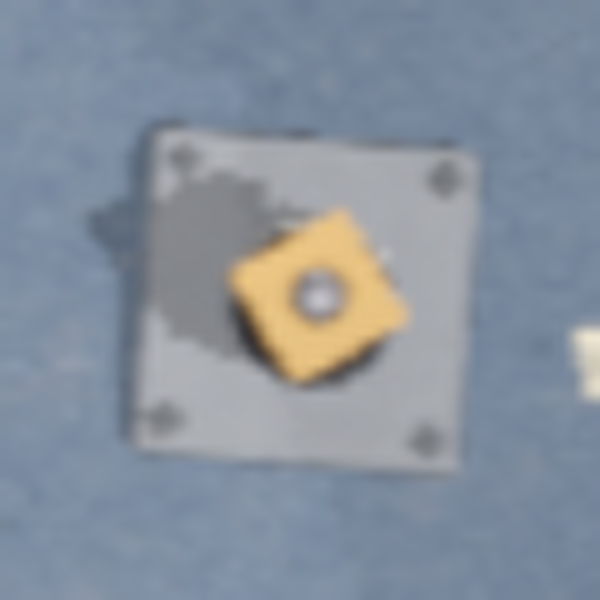

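Run:
```python
exec(open('st.py').read())
print(r.sign_off())
```

```text
t 26.65 p [0.5328 0.1984 0.1923] F [-0.33 -0.92  0.02] T [0.072 0.059 0.059] yaw 121.27 z [ 0.07    0.0675 -0.9953] w 0.06 j [ 0.233 -0.031  1.706  0.05   1.382 -1.89 ]
the job is handed in; nothing more can be done
None
```

View pics/t14b.png

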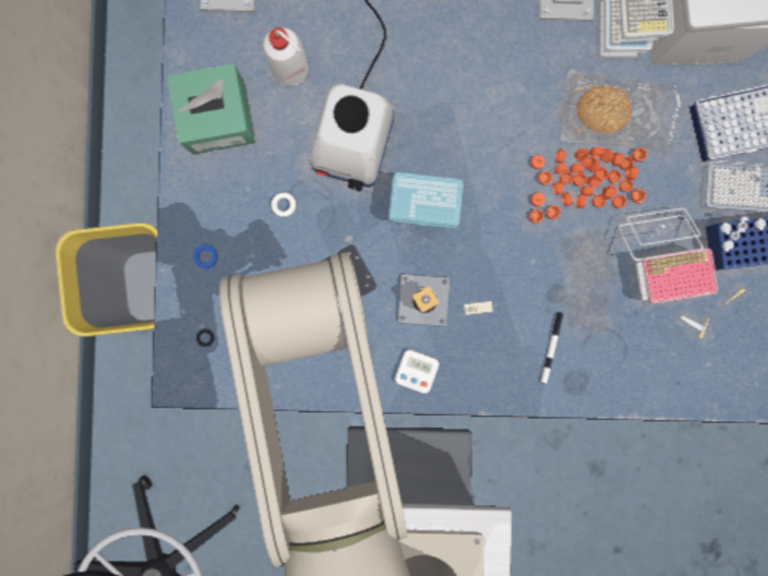

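The white spacer nearest the base, the larger black washer and the brass bushing (slots down) are threaded on the spindle in that order. I handed the job in at about 26.7 s.

- **Pin angle:** The pictures put the cross pin at about 32 to 41 degrees. I started the bushing near the low end of that range (about 32 degrees) and lowered it in 1 to 2 mm steps. The slots took the pin at once, so no turning search was needed.
- **Forces:** No upward push showed between steps; the readings stayed at about the part's weight, within the sensor's noise. The largest sideways reading was about 1.9 N, eased by a 1 mm shift in y.
- **Fully home:** In the last scene picture the bushing's corners lie within a few pixels of where they should be at 42 mm. The 8 mm short position would show about 23 pixels higher. The spindle tip shows inside the bore from above.
- **Bystanders:** In the last top picture the timer, marker, tip box and look-alikes are where they started, and the gripper is clear of the stack.

Two readings were less tidy. The two cameras disagreed by about 2 to 3 mm, so I used averages. The tool also drifted to about 5 degrees of tilt during the fast moves, with no visible effect on the parts, which look level.

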